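Stow the slotted plate on its headed stud

TASK

Before the lathe is started, stow the slotted tool-rest plate (the one with the big oblong eye) on the wide-headed stud in the bench, so that it cannot shake off: tilt the plate to get its eye past the head, then lay it level, flat on the bench around the stud, and let go. Leave the other plate, with the small round hole, where it lies.

Things in the scene. Friction and masses are not known exactly. Their poses are not given: they have to be found in the camera images.
- slotted_plate: Loose aluminium plate 5 mm thick, 0.16 kg, lying flat, with an oblong eye 58 (x) by 92 (y). Origin: eye centre, underside; z up. Frame x -45..45, y -60..60 mm; tab 46 wide to x 89. Upright wooden grip at x 70, y 0: 20 (x) by 36 (y), top at z 55. +x starts pointing away from the robot, within 30 deg. To pass the head: tilted about 30 deg, -x bar low and under the head to the stem, +x bar down last.
- headed_stud: Fixed upright steel stud in the bench with a wide flat round head, like a mushroom. Stem 10 mm diameter; head 64 mm diameter, its underside 32 mm and top 38 mm above the bench, with a 16 mm boss on it to 41 mm. Origin: on the stem's axis at bench level (bench top is z = 0), z up; its yaw means nothing.
- round_hole_plate: Bystander, loose: plate of the same outline, thickness and grip as the slotted plate (grip centred at x = +70 mm), but solid with only a 26 mm round hole at its origin (underside). To be left alone.
- plain_pin: Bystander, fixed: plain upright steel pin without a head, 20 mm diameter, 60 mm high. Origin at its foot on the bench. Not the place for the plate.
Not all that is in view belongs to the job. Leave any red or yellow look-alike of the slotted_plate alone. Of the things like the headed_stud, leave any that is orange; of the rest the larger one is meant.

How it is judged:
At the end, for the whole second after the job is handed in: The slotted plate lies at rest and level (within 8 degrees) on the bench, its underside at the eye's centre less than 10 mm above the bench, with the stud's stem anywhere inside its eye, so that it is held under the head; the plate with the round hole lies within 30 mm of where it was (x of headed_stud in the frame of slotted_plate between -0.03 and 0.03 m and y of headed_stud in the frame of slotted_plate between -0.047 and 0.047 m and height (world z) of slotted_plate below 0.01 m and angle between slotted_plate's own z axis and vertical below 0.15 rad and linear speed of slotted_plate below 0.02 m/s and distance of round_hole_plate from where it was at the start of the episode below 0.03 m); the robot touches nothing.
It fails at once if the plate with the round hole is moved by more than 30 mm (distance of round_hole_plate from where it was at the start of the episode above 0.03 m).
It also fails if it takes over 42 s, if anything falls off the work surface, if the arm or the gripper's body presses on something with over 40 N, if the wrist force passes 120 N, or if a joint passes its speed limit or range.

ROBOT

A 7-joint arm with a two-finger parallel gripper is mounted at the origin on the work surface. World frame = base frame: x ahead of the robot, y to its left, z up, the work surface at z = 0. Lengths are in m, angles in rad, forces in N, time in s.
With the tool pointing down it reaches from about 0.4 to 0.85 m from the base axis. Payload 10.4 kg.
Tool frame: the origin (TCP) lies between the finger pads; the fingertips stand 22 mm ahead of it and the grasp point (between the pads) lies 3 mm ahead of it; z points along the fingers, y is the line along which they close (so a half turn about z gives the same grasp; the last joint's range is limited). The gripper opens to 85 mm and grips with 20 to 120 N. Pads are 22 mm wide; open, the fingers measure 114 mm over their backs; the gripper's body (76 mm by 85 mm) begins 54 mm behind the grasp point. The pads swing forward as they close: fully open they stand 13 mm farther back than shut.
Start: joints at [-1.26, 0.332, -0.065, 1.46, 0.022, 1.35, -0.088], TCP at [0.205, 0.591, 0.253] pointing down, gripper open.
Joint ranges: [-2.6, 2.6], [-0.5, 2.12], [-1.47, 1.34], [0.16, 2.42], [-1.27, 4.41], [0.06, 2.06], [-2.6, 2.6]. Speed limits (rad/s): [2.22, 2.22, 2.79, 2.79, 3.14, 3.14, 3.14].

INTERFACE

Orientations are given as a unit quaternion [x, y, z, w].
In Python, from workcell import manip, camera, ticket, boxes_of, outline_of gives the robot as it stands.
- The arm moves only by the tool carry_out, never from a script. Its argument "deltas" is a list of rows, each a list of 5 numbers: the shift along the tool's x, y, z as a fraction of full scale, then the turn about the tool's z as a fraction of full scale, then the opening, from -1 (shut) to 1 (fully open), so that 0 is half open. In form: [[tx, ty, tz, spin, gripper], ...]. A call has 1 to 20 rows; each row is the pose to reach, as a shift and turn from the pose commanded when the call began, along the tool's axes at that moment; what a row does not reach only later rows make up. Full scale, the value 1, is 150 mm for a shift and 30 degrees for a turn. A row lasts 1/8 s, in which the tool goes at most 62.5 mm and 10.7 degrees, less where a joint would pass 70% of its speed; a pose out of reach is approached as far as the arm can. A call with a number of a shift or a turn outside -1 to 1 is refused whole. A call with a gripper value outside its range is refused whole. The fingers move at their own pace and stop on an object; "force" is the grip in N (left out, the last holds). Time passes only in rows, so rows that repeat a pose let the fingers close. It gives the time, the measured TCP pose, the force, the opening and the grip force at its end, in the units of the state.
- manip.get_obs(): the state, without advancing time (a new reading comes with each control period).
- camera(name): name is "side" or "top" or "wrist"; returns a dict with "img" (420x560x3 uint8, red, green, blue), "depth" (420x560 float32, m along the optical axis (not along the pixel's ray), 0 where there is no reading), "vertical_fov" (degrees; the focal length in pixels is half the picture's height over the tangent of half this angle, whatever the lens; pixels are square), "cx", "cy" (the principal point, pixels), "R" (3x3) and "t" (3): a world point X has camera coordinates R X + t. Camera axes: x right, y down, z forward; pixel columns grow to the right and rows downward; lengths in m; the calibration is good to about 2 mm. A picture is of the moment at which its call begins.
- ticket.hand_in(): hands the job in; it is judged then, once.
Trained networks look in a picture, given as the dict that the camera call returned (one of the last four; its "shot" number tells which), for a name from the list of things; names that differ only in an ending like _2 or _b are one class to them, and where a whole thing is asked for, a point or a joint stands for the part that bears it (a point fixed in the world has none). Each returns a list of dicts, best first, with "conf" (0 to 1); they miss things now and then, are a little off and sometimes report something else, mostly with a low value. They report only what shows in the picture. A call takes as long as a camera call. They do not tell look-alikes from the thing itself.
- boxes_of(query, picture): "position" ([x, y, z] in m, in world coordinates, good to about 4 mm: the middle of the surface that is visible of it).
- outline_of(query, picture): "region" (420x560 bool, what is visible of it).
The state is a dict: "clock": time; "joint_pos": joint angles; "joint_velocities": joint speeds; "tau": joint torques, N m; "position": TCP position; "ee_rot": TCP orientation; "ft_force": force on the tool from outside, world axes, zero at the start; "torque": the same for the moment, N m; "grip_width": opening from 0.0 (shut) to 1.0 (fully open); "grasp_force": force on a finger pad.
Only numpy, scipy, OpenCV 4.12 (cv2) and the standard library are available. Lean on these libraries where they do the work, as an engineer would, in place of code of your own. Each camera call takes 0.05 s, during which the arm holds its last target. There are 200 camera calls.

## Working session

There is one attempt and no reset: what is moved stays moved. The work goes in short steps, Python scripts to look and compute and a tool call to move; the robot and the scene stay as the last step left them, time stands still between calls to the robot, and variables do not carry over. Pictures are saved under pics/ and viewed, at most 10 in all, crops included, and the job is handed in when it is done.

Besides the shell and the picture viewer there is one more tool, called after "Call:" as name([rows], argument=value, ...), one row to a line, values as JSON. carry_out: Moves the arm, as the interface text tells. Its arguments: {"type":"object","properties":{"deltas":{"type":"array","items":{"type":"array","items":{"type":"number"}}},"force":{"type":"number"}},"required":["deltas"]}

```bash
mkdir -p pics; cat > h.py <<'E'
import numpy as np, cv2
from workcell import manip, camera, ticket, boxes_of, outline_of
def cloud(p):
    h,w=p['depth'].shape; f=h/2/np.tan(np.radians(p['vertical_fov'])/2)
    u,v=np.meshgrid(np.arange(w),np.arange(h)); d=p['depth']
    C=np.stack([(u-p['cx'])/f*d,(v-p['cy'])/f*d,d],-1)
    return (C-p['t'])@p['R']   # R^T (c-t)
def save(p,n): cv2.imwrite('pics/'+n,p['img'][:,:,::-1])
E
python3 - <<'E'
from h import *
o=manip.get_obs(); print({k:np.round(v,3) for k,v in o.items()})
ims=[]
for c in ['top','side']:
    p=camera(c); X=cloud(p); ims.append(p['img'])
    print(c, 'campos',np.round(-p['R'].T@p['t'],3))
    for q in ['slotted_plate','headed_stud','round_hole_plate','plain_pin']:
        for b in boxes_of(q,p)[:4]:
            w=b['position']; c2=p['R']@w+p['t']; f=210/np.tan(np.radians(p['vertical_fov'])/2)
            print(q,round(b['conf'],2),np.round(w,3),np.round(c2[:2]/c2[2]*f+[p['cx'],p['cy']]))
    save(p,c+'0.png')
E
```

```text
{'clock': np.float64(0.0), 'joint_pos': array([-1.26 ,  0.333, -0.065,  1.461,  0.022,  1.35 , -0.088]), 'joint_velocities': array([ 0.001,  0.   ,  0.001, -0.001,  0.001, -0.001,  0.001]), 'tau': array([ 1.0000e-03, -6.2544e+01,  4.9000e-02, -3.9160e+01,  1.6000e-02,
        1.0000e-02, -0.0000e+00]), 'position': array([0.205, 0.59 , 0.253]), 'ee_rot': array([ 0.166,  0.986, -0.001, -0.   ]), 'ft_force': array([-0.654, -0.916, -0.389]), 'torque': array([ 0.011, -0.018,  0.02 ]), 'grasp_force': np.float64(0.0), 'grip_width': np.float64(1.0)}
top campos [ 0.258 -0.044  1.016]
slotted_plate 0.91 [ 0.256 -0.38   0.006] [440. 287.]
slotted_plate 0.8 [ 0.354 -0.141  0.008] [330. 240.]
slotted_plate 0.6 [ 0.46  -0.3    0.005] [401. 194.]
headed_stud 0.75 [0.543 0.086 0.04 ] [228. 151.]
headed_stud 0.71 [0.399 0.02  0.039] [256. 217.]
headed_stud 0.67 [ 0.534 -0.023  0.028] [278. 158.]
round_hole_plate 0.67 [0.441 0.259 0.008] [151. 198.]
side campos [ 1.234 -0.575  1.064]
slotted_plate 0.88 [ 0.356 -0.146  0.011] [229. 220.]
slotted_plate 0.86 [ 0.263 -0.38  -0.   ] [135. 237.]
slotted_plate 0.8 [ 0.465 -0.311  0.005] [193. 275.]
headed_stud 0.91 [0.546 0.087 0.038] [341. 221.]
headed_stud 0.64 [0.406 0.021 0.038] [290. 200.]
headed_stud 0.56 [ 0.537 -0.027  0.028] [304. 240.]
round_hole_plate 0.73 [0.445 0.248 0.004] [362. 185.]
plain_pin 0.54 [ 0.568 -0.097  0.044] [289. 256.]
```

View pics/top0.png

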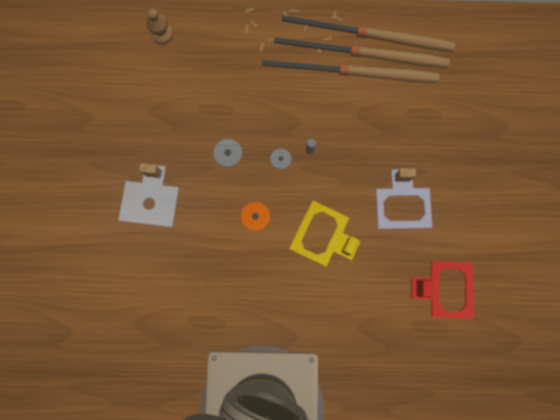

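View pics/side0.png

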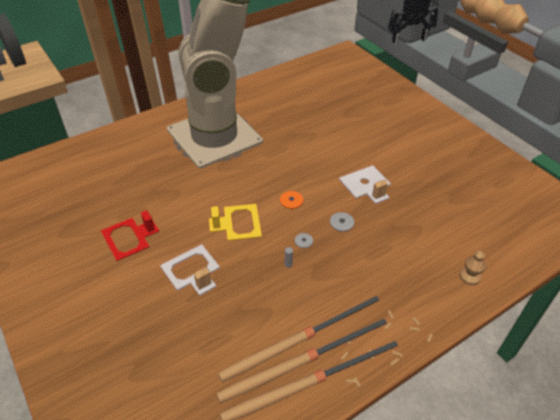

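```bash
python3 - <<'E'
from h import *
for c in ['top','side']:
    p=camera(c); X=cloud(p)
    for q,near in [('slotted_plate',(.46,-.3)),('headed_stud',(.543,.086))]:
        for b in outline_of(q,p)[:6]:
            P=X[b['region']&(p['depth']>0)]
            if np.linalg.norm(np.median(P[:,:2],0)-near)>.06: continue
            if q=='headed_stud':
                P=P[(P[:,2]>.03)&(P[:,2]<.045)]
                (cx,cy),r=cv2.minEnclosingCircle(P[:,:2].astype(np.float32)); print(c,q,len(P),P.mean(0).round(4),cx,cy,r)
            else:
                g=P[(P[:,2]>.045)&(P[:,2]<.065)]; f=P[(P[:,2]<.012)]
                gf=g[:,:2].astype(np.float32)
                print(c,q,len(g),g.mean(0).round(4),cv2.minAreaRect(gf),f.mean(0).round(4),cv2.minAreaRect(f[:,:2].astype(np.float32)))
E
```

```text
top slotted_plate 161 [ 0.4993 -0.303   0.053 ] ((0.4997558891773224, -0.3045212924480438), (0.019411614164710045, 0.03618968650698662), 1.6047236919403076) [ 0.439  -0.306   0.0038] ((0.45310890674591064, -0.30613428354263306), (0.13460922241210938, 0.1206207349896431), 2.219846725463867)
top headed_stud 626 [0.5412 0.0872 0.0375] 0.5420738458633423 0.08781519532203674 0.03197203949093819
side slotted_plate 133 [ 0.5056 -0.3041  0.0527] ((0.5037920475006104, -0.30299127101898193), (0.022261817008256912, 0.03621182590723038), 5.052822589874268) [ 0.4452 -0.3087  0.004 ] ((0.4528680443763733, -0.3046095073223114), (0.144341841340065, 0.12043921649456024), 3.134284257888794)
side headed_stud 358 [0.5464 0.0874 0.0373] 0.5434520840644836 0.08777887374162674 0.03430885076522827
```

Call:
carry_out([
  [-1, -0.8, 0, 0, 1],
  [-1, -0.8, 0, 0, 1],
  [-1, -0.8, 0, 0, 1],
  [-1, -0.8, 0, 0, 1],
  [-1, -0.8, 0, 0, 1],
])

```text
clock: 1.42
position: [0.3071, 0.4282, 0.2536]
ee_rot: [0.166, 0.986, 0.0, -0.0]
ft_force: [-1.2, 0.6, 1.0]
grip_width: 1.0
grasp_force: 0.0
```

Call:
carry_out([
  [-1, -0.8, 0, 0, 1],
  [-1, -0.8, 0, 0, 1],
  [-1, -0.8, 0, 0, 1],
  [-1, -0.8, 0, 0, 1],
  [-1, -0.8, 0, 0, 1],
])

```text
clock: 2.05
position: [0.4089, 0.2671, 0.2533]
ee_rot: [0.165, 0.986, 0.0, -0.0]
ft_force: [0.0, 0.8, -0.3]
grip_width: 0.999
grasp_force: 0.0
```

Call:
carry_out([
  [-1, -0.8, 0, 0, 1],
  [-1, -0.8, 0, 0, 1],
  [-1, -0.8, 0, 0, 1],
  [-1, -0.8, 0, 0, 1],
  [-1, -0.8, 0, 0, 1],
])

```text
clock: 2.68
position: [0.5116, 0.1053, 0.253]
ee_rot: [0.165, 0.986, 0.0, -0.0]
ft_force: [-0.5, 0.6, -0.4]
grip_width: 1.004
grasp_force: 0.0
```

Call:
carry_out([
  [-0.35, -1, 0, 0, 1],
  [-0.35, -1, 0, 0, 1],
  [-0.35, -1, 0, 0, 1],
  [-0.35, -1, 0, 0, 1],
])

```text
clock: 3.18
position: [0.5124, -0.0559, 0.2534]
ee_rot: [0.166, 0.986, 0.0, 0.0]
ft_force: [-0.1, 1.2, -0.7]
grip_width: 1.001
grasp_force: 0.0
```

Call:
carry_out([
  [-0.35, -1, 0, -0.3, 1],
  [-0.35, -1, 0, -0.6, 1],
  [-0.35, -1, 0, -0.72, 1],
  [-0.35, -1, 0, -0.72, 1],
  [-0.35, -1, 0, -0.72, 1],
])

```text
clock: 3.8
position: [0.514, -0.2117, 0.2529]
ee_rot: [-0.023, 1.0, 0.001, -0.0]
ft_force: [-0.2, 0.2, -1.0]
grip_width: 0.999
grasp_force: 0.0
```

Call:
carry_out([
  [0.11, -0.61, 0.4, 0, 1],
  [0.11, -0.61, 0.4, 0, 1],
  [0.11, -0.61, 0.4, 0, 1],
])

```text
clock: 4.18
position: [0.4993, -0.3069, 0.191]
ee_rot: [-0.021, 1.0, 0.001, -0.002]
ft_force: [0.8, -0.2, 0.0]
grip_width: 0.999
grasp_force: 0.0
```

```bash
python3 - <<'E'
from h import *
p=camera('wrist'); save(p,'w1.png'); X=cloud(p)
m=(p['depth']>0)&(abs(X[...,0]-.5)<.05)&(abs(X[...,1]+.304)<.05)&(X[...,2]>.045)&(X[...,2]<.065)
g=X[m]; print(len(g),g.mean(0),cv2.minAreaRect(g[:,:2].astype(np.float32)))
for b in outline_of('slotted_plate',p)[:3]:
    P=X[b['region']&(p['depth']>0)]; f=P[(P[:,2]<.012)&(P[:,2]>-.005)]
    print(b['conf'],f.mean(0),cv2.minAreaRect(f[:,:2].astype(np.float32)))
print(manip.get_obs()['position'])
E
```

```text
990 [ 0.49922292 -0.30426528  0.05399865] ((0.500237226486206, -0.30413922667503357), (0.019934508949518204, 0.035672031342983246), 2.649988889694214)
0.98 [ 0.43481359 -0.30709067  0.00478985] ((0.4543460011482239, -0.30654704570770264), (0.13806678354740143, 0.1213461384177208), 1.0866056680679321)
0.79 [ 0.37672542 -0.12970518  0.00462845] ((0.3629932105541229, -0.13566854596138), (0.13882814347743988, 0.12058226764202118), 65.062744140625)
[ 0.50154956 -0.30454408  0.19297686]
```

View pics/w1.png

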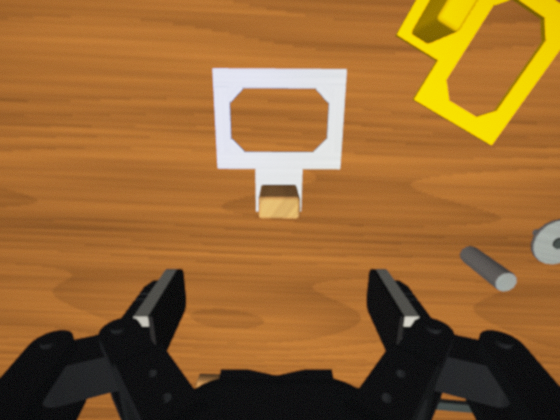

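Call:
carry_out([
  [0, 0, 0.4, 0, 1],
  [0, 0, 0.8, 0, 1],
  [0, 0, 0.95, 0, 1],
  [0, 0, 0.95, 0, 1],
  [0, 0, 0.95, 0, -1],
  [0, 0, 0.95, 0, -1],
  [0, 0, 0.95, 0, -1],
  [0, 0, 0.95, 0, -1],
  [0, 0, 0.95, 0, -1],
  [0, 0, 0.95, 0, -1],
], force=20)

```text
clock: 5.52
position: [0.5012, -0.307, 0.052]
ee_rot: [-0.022, 1.0, 0.0, 0.001]
ft_force: [-0.9, 2.9, 6.8]
grip_width: 0.419
grasp_force: 20.0
```

Call:
carry_out([
  [0, 0, -0.1, 0, -1],
  [0, 0, -0.3, 0, -1],
  [0, 0, -0.5, 0, -1],
  [0, 0, -0.7, 0, -1],
  [0, 0, -0.9, 0, -1],
  [0, 0, -0.9, 0, -1],
])

```text
clock: 6.28
position: [0.5012, -0.3079, 0.1888]
ee_rot: [-0.021, 1.0, -0.001, 0.002]
ft_force: [0.5, 0.4, -1.6]
grip_width: 0.42
grasp_force: 20.8
```

```bash
cat >> h.py <<'E'
def tilt(names=('top','side','wrist'),pic=None):
    """plate plane from a cloud near the gripper: whitish points below the TCP"""
    o=manip.get_obs(); T=o['position']; print('tcp',T.round(4),'ft',np.round(o['ft_force'],1),'t',round(float(o['clock']),2),'gw',round(float(o['grip_width']),3))
    for c in names:
        p=camera(c); X=cloud(p)
        if pic==c: save(p,f'{c}_{int(o["clock"]*100)}.png')
        for b in outline_of('slotted_plate',p)[:4]:
            P=X[b['region']&(p['depth']>0)]
            im=p['img'][b['region']&(p['depth']>0)].astype(int)
            k=(im.max(1)-im.min(1)<45)&(im.max(1)>110); P=P[k]
            if len(P)<100 or np.linalg.norm(np.median(P[:,:2],0)-T[:2])>.13: continue
            best=None; rng=np.random.default_rng(0)
            for _ in range(200):
                a=P[rng.choice(len(P),3,False)]; n=np.cross(a[1]-a[0],a[2]-a[0]); L=np.linalg.norm(n)
                if L<1e-6: continue
                n/=L; k=abs((P-a[0])@n)<.003
                if best is None or k.sum()>best.sum(): best=k
            Q=P[best]; m=Q.mean(0); n=np.linalg.svd(Q-m)[2][2]; n*=np.sign(n[2])
            print(c,round(b['conf'],2),len(P),len(Q),'n',n.round(3),'tilt',np.degrees(np.arccos(n[2])).round(1),'min',Q[Q[:,2].argmin()].round(3),'xmin',Q[Q[:,0].argmin()].round(3),'xmax',Q[Q[:,0].argmax()].round(3),'y',Q[:,1].min().round(3),Q[:,1].max().round(3))
E
python3 -c "
from h import *
tilt(pic='side')"; ls pics
```

```text
side0.png
side_627.png
top0.png
w1.pngbash:   629 Killed                     python3 -c "
from h import *
tilt(pic='side')"
```

```bash
sed -i 's/svd(Q-m)/svd(Q-m,full_matrices=False)/' h.py
python3 -c "
from h import *
tilt()"
```

```text
tcp [ 0.4999 -0.3067  0.1848] ft [-0.6  0.6 -1. ] t 6.58 gw 0.418
side 0.79 509 424 n [-0.007  0.003  1.   ] tilt 0.4 min [ 0.394 -0.366  0.135] xmin [ 0.386 -0.36   0.135] xmax [ 0.524 -0.301  0.14 ] y -0.368 -0.248
wrist 0.61 26325 26032 n [ 0.    -0.002  1.   ] tilt 0.1 min [ 0.405 -0.345  0.134] xmin [ 0.384 -0.253  0.136] xmax [ 0.506 -0.328  0.138] y -0.369 -0.247
```

View pics/side_627.png

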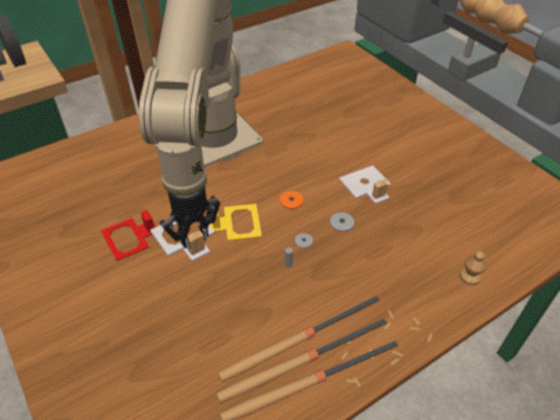

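```bash
python3 - <<'E'
from h import *
for c in ['top','side','wrist']:
    p=camera(c); X=cloud(p)
    m=(p['depth']>0)&(abs(X[...,0]-.568)<.03)&(abs(X[...,1]+.097)<.03)&(X[...,2]>.055)&(X[...,2]<.068)
    P=X[m].astype(np.float32)
    if len(P)>5: print(c,len(P),P.mean(0),cv2.minEnclosingCircle(P[:,:2].copy()))
E
```

```text
top 62 [ 0.5607454  -0.09553228  0.0588411 ] ((0.5608027577400208, -0.09552647173404694), 0.010058201849460602)
side 46 [ 0.5651146  -0.09479915  0.05857733] ((0.564489483833313, -0.09468695521354675), 0.010888097807765007)
wrist 408 [ 0.5600025  -0.09706651  0.05908016] ((0.561000645160675, -0.09595756977796555), 0.010251106694340706)
```

Call:
carry_out([
  [-0.25, 0.25, 0, 0, -1],
  [-0.5, 0.5, 0, 0, -1],
  [-0.75, 0.75, 0, 0, -1],
  [-0.94, 0.95, 0, 0, -1],
  [-0.94, 0.95, 0, 0, -1],
])

```text
clock: 7.65
position: [0.6372, -0.1541, 0.185]
ee_rot: [-0.025, 1.0, 0.001, -0.0]
ft_force: [-0.5, -0.6, -1.2]
grip_width: 0.42
grasp_force: 20.8
```

Call:
carry_out([
  [0, 0.2, 0, 0, -1],
  [0, 0.3, 0.1, 0, -1],
  [0, 0.3, 0.2, 0, -1],
  [0, 0.3, 0.2, 0, -1],
])

```text
clock: 8.15
position: [0.6318, -0.1148, 0.1538]
ee_rot: [-0.021, 1.0, -0.0, -0.002]
ft_force: [-0.0, -0.4, -1.3]
grip_width: 0.419
grasp_force: 20.9
```

```bash
python3 -c "
from h import *
tilt(('side','wrist'),pic='side')"; ls pics
```

```text
tcp [ 0.6318 -0.1148  0.1538] ft [-0.  -0.4 -1.3] t 8.15 gw 0.419
side 0.97 682 571 n [0.007 0.003 1.   ] tilt 0.4 min [ 0.645 -0.121  0.102] xmin [ 0.517 -0.1    0.104] xmax [ 0.654 -0.114  0.107] y -0.176 -0.063
side0.png
side_627.png
side_815.png
top0.png
w1.png
```

Call:
carry_out([
  [0, 0, 0.15, 0, -1],
  [0, 0, 0.3, 0, -1],
  [0, 0, 0.35, 0, -1],
  [0, 0, 0.35, 0, -1],
])

```text
clock: 8.85
position: [0.6332, -0.1139, 0.1035]
ee_rot: [-0.021, 1.0, -0.0, -0.0]
ft_force: [0.3, 0.4, -1.1]
grip_width: 0.415
grasp_force: 20.9
```

Call:
carry_out([
  [0.06, 0, 0, 0, -1],
  [0.1, 0, 0, 0, -1],
  [0.14, 0, -0.02, 0, -1],
  [0.18, 0, -0.04, 0, -1],
  [0.22, 0, -0.06, 0, -1],
  [0.26, 0, -0.08, 0, -1],
  [0.29, 0, -0.08, 0, -1],
  [0.29, 0, -0.08, 0, -1],
])

```text
clock: 9.85
position: [0.5891, -0.1156, 0.1151]
ee_rot: [-0.022, 1.0, 0.0, -0.0]
ft_force: [2.9, 0.0, -0.2]
grip_width: 0.414
grasp_force: 20.3
```

```bash
python3 -c "
from h import *
tilt(('side','wrist'),pic='wrist')"; ls pics
```

```text
tcp [ 0.5891 -0.1156  0.1151] ft [ 2.9  0.  -0.2] t 9.85 gw 0.414
side 0.58 470 409 n [-0.407 -0.008  0.913] tilt 24.0 min [ 0.505 -0.123  0.023] xmin [ 0.505 -0.123  0.023] xmax [ 0.632 -0.128  0.078] y -0.178 -0.056
wrist 0.82 17619 17352 n [-0.405 -0.017  0.914] tilt 23.9 min [ 0.506 -0.135  0.023] xmin [ 0.502 -0.059  0.024] xmax [ 0.604 -0.135  0.07 ] y -0.178 -0.056
side0.png
side_627.png
side_815.png
top0.png
w1.png
wrist_985.png
```

Call:
carry_out([
  [0.03, 0, 0, 0, -1],
  [0.06, 0, -0.01, 0, -1],
  [0.07, 0, -0.01, 0, -1],
  [0.05, 0, -0.01, 0, -1],
  [0.03, 0, -0.1, 0, -1],
  [0.0, 0, -0.3, 0, -1],
  [0.0, 0, -0.6, 0, -1],
  [0.0, 0, -0.7, 0, -1],
  [0.0, 0, -0.7, 0, -1],
])

```text
clock: 11.18
position: [0.5901, -0.1156, 0.2212]
ee_rot: [-0.022, 1.0, 0.0, 0.001]
ft_force: [1.3, 0.2, -2.6]
grip_width: 0.419
grasp_force: 20.5
```

```bash
python3 -c "
from h import *
tilt(('side','wrist'),pic='wrist')"; ls pics
```

```text
tcp [ 0.5901 -0.1156  0.2212] ft [ 1.3  0.2 -2.6] t 11.18 gw 0.419
side 0.92 444 415 n [-0.542 -0.018  0.84 ] tilt 32.9 min [ 0.519 -0.102  0.114] xmin [ 0.519 -0.102  0.114] xmax [ 0.639 -0.124  0.19 ] y -0.178 -0.055
wrist 0.66 15867 15678 n [-0.542 -0.022  0.84 ] tilt 32.9 min [ 0.521 -0.131  0.114] xmin [ 0.517 -0.059  0.117] xmax [ 0.633 -0.129  0.187] y -0.178 -0.055
side0.png
side_627.png
side_815.png
top0.png
w1.png
wrist_1117.png
wrist_985.png
```

Call:
carry_out([
  [0.02, 0.2, 0, 0, -1],
  [0.04, 0.4, 0, 0, -1],
  [0.06, 0.6, 0, 0, -1],
  [0.06, 0.69, 0, 0, -1],
])

```text
clock: 11.88
position: [0.5757, -0.0106, 0.2193]
ee_rot: [-0.023, 1.0, 0.0, -0.001]
ft_force: [1.2, -0.7, -1.2]
grip_width: 0.419
grasp_force: 20.6
```

Call:
carry_out([
  [0.02, 0.2, 0, 0, -1],
  [0.04, 0.4, 0.1, 0, -1],
  [0.06, 0.6, 0.2, 0, -1],
  [0.06, 0.69, 0.3, 0, -1],
  [0.06, 0.69, 0.3, 0, -1],
  [0.06, 0.69, 0.3, 0, -1],
])

```text
clock: 12.62
position: [0.5633, 0.0887, 0.1757]
ee_rot: [-0.021, 1.0, -0.0, 0.0]
ft_force: [-0.3, -0.5, -1.3]
grip_width: 0.418
grasp_force: 20.6
```

```bash
python3 -c "
from h import *
tilt(('side','wrist'),pic='wrist')
p=camera('wrist');X=cloud(p)
m=(p['depth']>0)&(abs(X[...,2]-.038)<.004)&(np.hypot(X[...,0]-.543,X[...,1]-.088)<.05);P=X[m]
print('head',len(P),P.min(0),P.max(0),cv2.minEnclosingCircle(P[:,:2].astype(np.float32)))
"; ls pics
```

```text
tcp [0.5633 0.0887 0.1757] ft [-0.3 -0.5 -1.3] t 12.62 gw 0.418
side 0.76 380 347 n [-0.539 -0.017  0.842] tilt 32.6 min [0.496 0.068 0.071] xmin [0.495 0.118 0.073] xmax [0.614 0.093 0.147] y 0.026 0.149
wrist 0.79 16076 15850 n [-0.545 -0.02   0.838] tilt 33.0 min [0.493 0.124 0.072] xmin [0.492 0.144 0.075] xmax [0.607 0.073 0.145] y 0.027 0.149
head 4218 [0.51401782 0.05633759 0.03445303] [0.57326621 0.11957407 0.0419979 ] ((0.5416597127914429, 0.08826856315135956), 0.03203427419066429)
side0.png
side_627.png
side_815.png
top0.png
w1.png
wrist_1117.png
wrist_1262.png
wrist_985.png
```

Call:
carry_out([
  [0.02, 0, 0.1, 0, -1],
  [0.02, 0, 0.2, 0, -1],
  [0.02, 0, 0.3, 0, -1],
  [0.02, 0, 0.38, 0, -1],
  [0.02, 0, 0.38, 0, -1],
])

```text
clock: 13.5
position: [0.5591, 0.0903, 0.1171]
ee_rot: [-0.022, 1.0, -0.0, -0.001]
ft_force: [1.0, 0.2, -1.5]
grip_width: 0.418
grasp_force: 20.5
```

```bash
python3 -c "
from h import *
tilt(('side','wrist'),pic='side')
p=camera('side'); cv2.imwrite('pics/crop1.png',cv2.resize(p['img'][150:290,260:440,::-1],None,fx=4,fy=4))"
```

```text
tcp [0.5591 0.0903 0.1171] ft [ 1.   0.2 -1.5] t 13.5 gw 0.418
side 0.63 287 263 n [-0.541 -0.023  0.841] tilt 32.8 min [0.494 0.065 0.013] xmin [0.494 0.065 0.013] xmax [0.609 0.091 0.087] y 0.028 0.152
wrist 0.96 16107 15814 n [-0.544 -0.021  0.839] tilt 33.0 min [0.49  0.12  0.015] xmin [0.488 0.147 0.016] xmax [0.604 0.071 0.088] y 0.028 0.151
```

View pics/crop1.png

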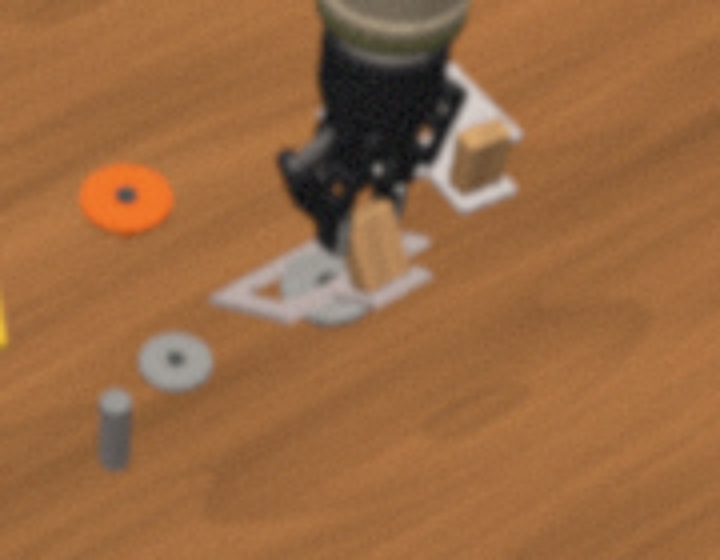

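Call:
carry_out([
  [-0.05, 0, 0, 0, -1],
  [-0.1, 0, 0, 0, -1],
  [-0.15, 0, 0, 0, -1],
  [-0.19, 0, 0, 0, -1],
  [-0.19, 0, 0, 0, -1],
])

```text
clock: 14.38
position: [0.5886, 0.0916, 0.1182]
ee_rot: [-0.022, 1.0, -0.0, 0.0]
ft_force: [0.5, 0.4, -0.0]
grip_width: 0.416
grasp_force: 20.6
```

```bash
python3 -c "
from h import *
tilt(('side','wrist'),pic='wrist')"
```

```text
tcp [0.5886 0.0916 0.1182] ft [ 0.5  0.4 -0. ] t 14.38 gw 0.416
side 0.83 296 272 n [-0.534 -0.029  0.845] tilt 32.3 min [0.521 0.061 0.012] xmin [0.521 0.061 0.012] xmax [0.637 0.102 0.088] y 0.028 0.151
wrist 0.66 14059 13811 n [-0.543 -0.021  0.839] tilt 32.9 min [0.522 0.032 0.014] xmin [0.517 0.147 0.017] xmax [0.632 0.072 0.088] y 0.03 0.152
```

Call:
carry_out([
  [0, 0, 0.04, 0, -1],
  [-0.03, 0, 0.08, 0, -1],
  [-0.08, 0, 0.13, 0, -1],
  [-0.125, 0, 0.18, 0, -1],
  [-0.17, 0, 0.24, 0, -1],
  [-0.21, 0, 0.3, 0, -1],
  [-0.25, 0, 0.36, 0, -1],
  [-0.27, 0, 0.42, 0, -1],
  [-0.27, 0, 0.42, 0, -1],
])

```text
clock: 15.7
position: [0.628, 0.0933, 0.054]
ee_rot: [-0.022, 1.0, -0.0, -0.001]
ft_force: [-0.4, -0.8, -1.7]
grip_width: 0.415
grasp_force: 20.1
```

```bash
python3 -c "
from h import *
tilt(('side','wrist'),pic='wrist')"
```

```text
tcp [0.628  0.0933 0.054 ] ft [-0.4 -0.8 -1.7] t 15.7 gw 0.415
side 0.65 466 355 n [-0.016  0.001  1.   ] tilt 0.9 min [0.537 0.063 0.002] xmin [0.521 0.038 0.002] xmax [0.655 0.097 0.008] y 0.029 0.146
wrist 0.88 19741 19520 n [-0.015 -0.001  1.   ] tilt 0.9 min [0.546 0.047 0.003] xmin [0.515 0.147 0.005] xmax [0.637 0.073 0.007] y 0.029 0.152
```

Call:
carry_out([
  [0, 0, 0, 0, 1],
  [0, 0, 0, 0, 1],
  [0, 0, 0, 0, 1],
  [0, 0, 0, 0, 1],
  [0, 0, -0.1, 0, 1],
  [0, 0, -0.4, 0, 1],
  [0, 0, -0.8, 0, 1],
  [0, 0, -1, 0, 1],
  [0, 0, -1, 0, 1],
  [0, 0, -1, 0, 1],
])

```text
clock: 17.15
position: [0.6284, 0.0934, 0.2051]
ee_rot: [-0.022, 1.0, 0.0, -0.0]
ft_force: [-0.6, 0.3, -0.2]
grip_width: 1.0
grasp_force: 0.0
```

```bash
python3 -c "
from h import *
tilt(('side','wrist'),pic='wrist')
p=camera('wrist'); save(p,'final.png')
for b in boxes_of('round_hole_plate',camera('side'))[:2]: print(b)"
```

```text
tcp [0.6284 0.0934 0.2051] ft [-0.6  0.3 -0.2] t 17.15 gw 1.0
side 0.83 617 457 n [-0.008 -0.013  1.   ] tilt 0.9 min [0.548 0.032 0.   ] xmin [0.522 0.061 0.002] xmax [0.656 0.088 0.003] y 0.029 0.153
wrist 0.89 6131 5926 n [-0. -0.  1.] tilt 0.0 min [0.585 0.05  0.001] xmin [0.516 0.148 0.004] xmax [0.652 0.072 0.005] y 0.029 0.153
{'position': [0.5007, 0.2381, 0.0047], 'conf': 0.97}
```

View pics/final.png

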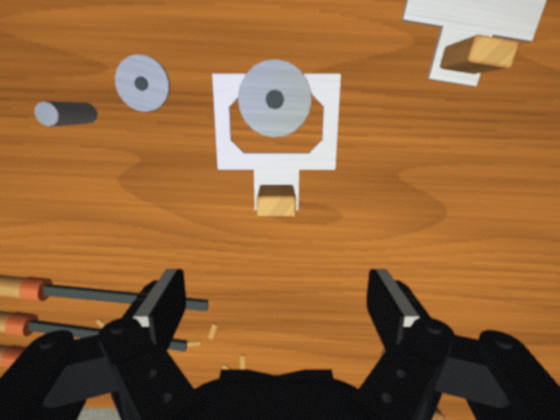

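```bash
python3 -c "
from h import *
print(ticket.hand_in())"
```

```text
the job is handed in; nothing more can be done
None
```

The slotted plate lies flat on the bench with its eye around the wide-headed grey stud and the gripper clear, and the job is handed in; the round-hole plate was never approached, though my last position check on it was inconclusive (probably partly hidden by the arm).

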